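Set the slim router on its inclined stand and raise its antenna

TASK

Take the slim white router off the old terminal box and lay it on the inclined aluminium stand, antenna end uphill, centred on the two arms and slid down until its front end rests squarely against both upturned tabs. Its antenna must finally point straight up. Do not drop the router on the way, and leave everything else where it is.

Things in the scene. Friction and masses are not known exactly. Their poses are not given: they have to be found in the camera images.
- router: slim white router, loose, a box 116 (x) x 58 (y) x 28 (z) mm, 0.2 to 0.45 kg. Origin: centre of its underside, z out of its top (grooves, five coloured lights). Front end (lights) at -x; rear end at +x with two ports and the antenna on a brass stub. It starts flat on the terminal box, antenna pointing to world +x give or take 1 rad
- heel (a point): point on the router: middle of the lower edge of its front end, at (-58, 0, 0) mm in the router's frame; same axes as the router
- pivot (a point): point on the router: the antenna's hinge, at (72, 0, 16) mm in the router's frame, 14 mm beyond the rear end; same axes as the router. The hinge axis runs along the router's y
- antenna (a joint): antenna angle: 0 = straight out along the router's +x, grows as it bends up towards the router's +z, 1.57 = square to the top (end of travel). Starts at 0 to 0.3. Friction hinge (0.035 N m), stays where left. White flat bar 12 mm wide along the hinge axis, 9 to 11 mm thick, reaching 114 mm from the hinge
- antenna_tip (a point): point on the antenna's centre line 110 mm from the hinge; its x axis points along the antenna away from the hinge, its y axis is the router's y
- stand: aluminium stand fixed to the table: base plate 135 (x) x 100 (y) x 4 mm, two arms sloping at 0.436 rad. Origin: middle of the plate's underside; x points uphill, away from the robot (yaw within 0.35), z up. Arms 10 mm wide, 120 mm long, centre lines 38 mm apart (48 mm over all; the router overhangs 5 mm each side), 60 mm above the table at the low end, 111 mm at the high end
- seat (a point): point where the arms' upper surface meets the tabs (arms' low ends turned up, 14 mm high), midway between the arms, at (-55, 0, 60) mm in the stand's frame. Axes of the slope: x up along the arms, y across, z square out of them. In place, heel is on this point and the router's axes agree with these. A router laid higher stays there by friction until pushed down to the tabs
- terminal: old off-white network terminal box, loose, 165 x 115 x 32 mm, the router lies on it at the start. Origin: centre of its underside, z up. To be left where it is
- switch: dark blue metal five-port switch, loose, 98 x 100 x 26 mm, origin at the centre of its underside; leave alone
- brick: black power adapter, loose, 110 x 48 x 31 mm, origin at the centre of its underside; leave alone
- tester: yellow handheld tester, loose, 125 x 68 x 28 mm, origin at the centre of its underside; leave alone
- tape: roll of blue tape lying flat, loose, 94 mm across, 19 mm high, origin at the centre of its underside; leave alone
- driver: orange-handled screwdriver lying flat, loose, 190 mm long; leave alone
- mug: blue mug, loose, 80 mm across, 92 mm high, origin at the centre of its underside; leave alone
There are look-alikes about, which are no part of the job. There is more than one size of the stand; the job needs the largest.

How it is judged (in metres and radians):
At the end, for the whole second after the job is handed in: Router released and at rest on the stand's arms, antenna end uphill: heel within 5 mm of seat along the slope, 10 mm across, 4 mm off the arms; square to the tabs within 0.09 rad, flat on the arms within 0.07 rad; antenna within 0.2 rad of vertical (x of heel in the frame of seat between -0.004 and 0.005 m and y of heel in the frame of seat between -0.01 and 0.01 m and z of heel in the frame of seat between -0.004 and 0.004 m and angle between the z axis of router and the z axis of seat, either way round below 0.07 rad and angle between the x axis of router and the x axis of seat, either way round below 0.09 rad and angle between antenna_tip's own x axis and vertical below 0.2 rad and linear speed of router below 0.02 m/s and angular speed of router below 0.1 rad/s); the robot touches nothing.
It fails at once if the router is dropped (moves faster than 0.45 m/s, a fall of about 10 mm, while no finger touches it) (linear speed of router above 0.45 m/s and contact force between the fingers and router below 0.05 N).
It fails at once if the terminal box, switch, adapter, tester, tape, screwdriver or mug is moved more than 30 mm (distance of any of terminal, switch, brick, tester, tape, driver, mug from where it was at the start of the episode above 0.03 m).
It also fails if it takes over 61 s, if anything falls off the work surface, if the arm or the gripper's body presses on something with over 40 N, if the wrist force passes 120 N, or if a joint passes its speed limit or range.

ROBOT

A 6-joint arm with a two-finger parallel gripper is mounted at the origin on the work surface. World frame = base frame: x ahead of the robot, y to its left, z up, the work surface at z = 0. Lengths are in mm, angles in rad, forces in N, time in s.
With the tool pointing down it reaches from about 350 to 875 mm from the base axis. Payload 4.2 kg.
Tool frame: the origin (TCP) lies on the mounting face of the last link; the fingertips stand 173 mm ahead of it and the grasp point (between the pads) lies 155 mm ahead of it; z points along the fingers, y is the line along which they close (so a half turn about z gives the same grasp; the last joint's range is limited). The gripper opens to 85 mm and grips with 20 to 120 N. Pads are 22 mm wide; open, the fingers measure 114 mm over their backs; the gripper's body (76 mm by 85 mm) begins 54 mm behind the grasp point. The pads swing forward as they close: fully open they stand 13 mm farther back than shut.
Start: joints at [-0.979, 0.385, 0.008, 0, -1.194, -0.259], TCP at [204.197, -590.681, 404.712] pointing down, gripper open.
Joint ranges: [-3.14, 3.14], [-1.21, 2.06], [-1.07, 1.41], [-3.16, 2.05], [-2.99, -0.16], [-3.1, 3.1]. Speed limits (rad/s): [2.79, 2.79, 3.14, 3.14, 3.14, 3.14].

INTERFACE

Orientations are given as a unit quaternion [x, y, z, w].
In Python, from bench import arm gives the robot as it stands. The module is installed in compiled form; this text tells all that it offers.
- The arm moves only by the tool move_arm, never from a script. Its arguments are lists of equal length, an entry for each row: "fingers": the finger opening in mm, from 0 to 85.4; "travel": the shift along the tool's x, y, z in mm, a list of three; "dr": the turn, a rotation vector about the tool's x, y, z in rad, a list of three. A call has 1 to 10 rows; each row is the pose to reach, as a shift and turn from the pose commanded when the call began, along the tool's axes at that moment; what a row does not reach only later rows make up. A row lasts 1/10 s, in which the tool goes at most 50 mm and 8.59 degrees, less where a joint would pass 70% of its speed; a pose out of reach is approached as far as the arm can. A call with a gripper value outside its range is refused whole. The fingers move at their own pace and stop on an object; the grip force is fixed at half the most. Time passes only in rows, so rows that repeat a pose let the fingers close. It gives the time, the measured TCP pose, the force, the opening and the grip force at its end, in the units of the state.
- arm.read_state(): the state, without advancing time (a new reading comes with each control period).
- arm.get_image(name): name is "side" or "top" or "wrist"; returns the picture (420x560x3 uint8, red, green, blue); there is no depth.
- arm.camera_model(name): a dict with "intrinsics" (3x3 intrinsics, pixels), "k1" (the pictures are not rectified: a ray, as slopes to the right and down, at radius r is drawn at 1 + k1 r^2 times it, then the intrinsics apply), "pose" (4x4, takes a point from camera to world coordinates). Camera axes: x right, y up, looking along -z (the intrinsics and any distortion apply to the point x, -y, -z); pixel columns grow to the right and rows downward; lengths in mm; the calibration is good to about 2 mm. A picture is of the moment at which its call begins: read the wrist's pose just before it. camera_model takes no time and is no camera call; for the wrist camera it gives the pose at the moment of the call.
- arm.job_done(): hands the job in; it is judged then, once.
The state is a dict: "clock": time; "joints": joint angles; "joint_vel": joint speeds; "joint_efforts": joint torques, N m; "position": TCP position; "ee_rot": TCP orientation; "contact_force": force on the tool from outside, world axes, zero at the start; "wrist_torque": the same for the moment, N m; "gripper_width": finger opening in mm; "grasp_force": force on a finger pad.
Only numpy, scipy, OpenCV 4.12 (cv2) and the standard library are available. Lean on these libraries where they do the work, as an engineer would, in place of code of your own. Each camera call takes 0.05 s, during which the arm holds its last target. There are 200 camera calls.

## Working session

There is one attempt and no reset: what is moved stays moved. The work goes in short steps, Python scripts to look and compute and a tool call to move; the robot and the scene stay as the last step left them, time stands still between calls to the robot, and variables do not carry over. Pictures are saved under pics/ and viewed, at most 10 in all, crops included, and the job is handed in when it is done.

Besides the shell and the picture viewer there is one more tool, called after ">>>" as name(argument=value, ...), one argument or row to a line, values as JSON. move_arm: Moves the arm, as the interface text tells. Its arguments: {"type":"object","properties":{"fingers":{"type":"array","items":{"type":"number"}},"travel":{"type":"array","items":{"type":"array","items":{"type":"number"}}},"dr":{"type":"array","items":{"type":"array","items":{"type":"number"}}}},"required":["fingers","travel","dr"]}

```bash
mkdir -p pics
python3 - <<'E'
from bench import arm
import cv2,numpy as np
for n in("top","side"):
    cv2.imwrite(f"pics/{n}0.png",cv2.resize(arm.get_image(n),(784,588),interpolation=cv2.INTER_CUBIC)[:,:,::-1])
    m=arm.camera_model(n);print(n,m)
print(arm.read_state())
E
```

```text
top {'intrinsics': array([[458.8597523 ,   0.        , 281.67360909],
       [  0.        , 458.8597523 , 216.89653833],
       [  0.        ,   0.        ,   1.        ]]), 'k1': -0.020700261795183136, 'pose': array([[-6.72489769e-03,  9.71551873e-01, -2.36731352e-01,
         2.77107492e+02],
       [-9.99969265e-01, -7.48786956e-03, -2.32399594e-03,
         6.91609427e+00],
       [-4.03049609e-03,  2.36708447e-01,  9.71572368e-01,
         1.13362291e+03],
       [ 0.00000000e+00,  0.00000000e+00,  0.00000000e+00,
         1.00000000e+00]])}
side {'intrinsics': array([[394.99820771,   0.        , 272.58640264],
       [  0.        , 394.99820771, 209.81121948],
       [  0.        ,   0.        ,   1.        ]]), 'k1': 0.003800225676971166, 'pose': array([[-9.93821367e-01,  6.89666058e-02, -8.69637741e-02,
         4.55921613e+02],
       [-1.10056529e-01, -7.13807908e-01,  6.91639958e-01,
         6.98946627e+02],
       [-1.43753693e-02,  6.96937499e-01,  7.16987776e-01,
         7.67121606e+02],
       [ 0.00000000e+00,  0.00000000e+00,  0.00000000e+00,
         1.00000000e+00]])}
{'clock': 0.1, 'joints': array([-9.79404278e-01,  3.85475985e-01,  6.78128480e-03, -4.21072068e-04,
       -1.19400375e+00, -2.58634409e-01]), 'joint_vel': array([ 0.00089543, -0.00366307,  0.00448618,  0.00203674,  0.00020096,
       -0.00028058]), 'joint_efforts': array([ 1.03764021e-03, -3.93320203e+01,  1.88929367e+01,  4.19792935e+00,
       -2.60683235e-03,  4.86967735e-06]), 'position': array([ 204.15150968, -590.53037339,  403.7422869 ]), 'ee_rot': array([-1.65535611e-01,  9.86203335e-01,  9.47140257e-04, -2.13871388e-04]), 'contact_force': array([-0.17066705,  0.54966006, -0.51276038]), 'wrist_torque': array([-0.02307981, -0.00718929,  0.00021656]), 'grasp_force': 0.0, 'gripper_width': 85.50108975011675}
```

View pics/top0.png

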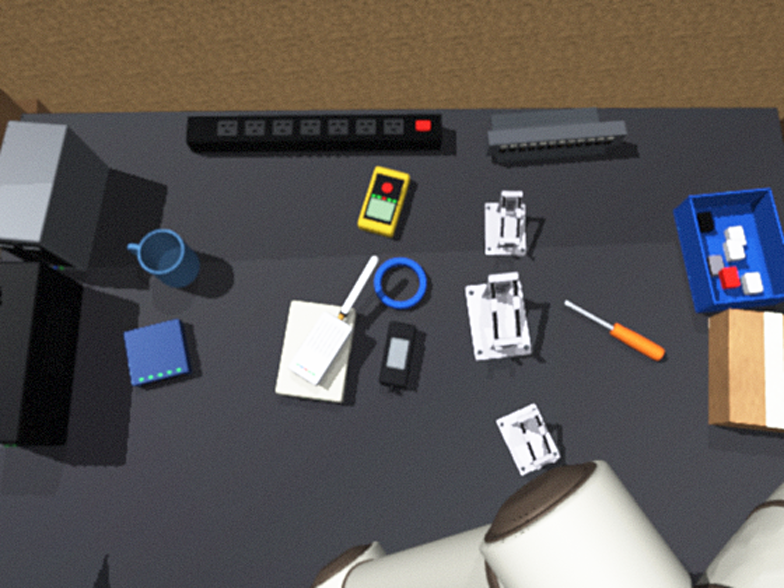

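View pics/side0.png

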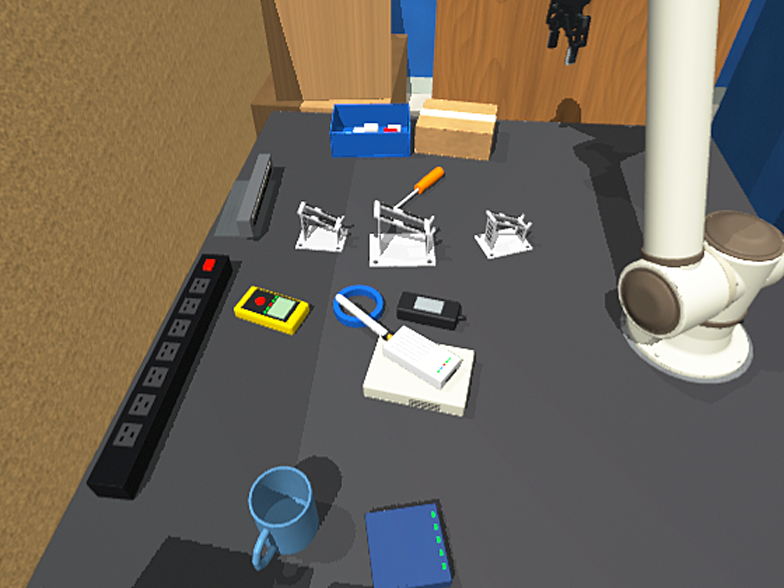

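The top view shows the router at (325,345) on the terminal. The stand candidates in it are (505,225) small, (500,320) largest and (528,438) small, so I choose (500,320). The only other white box is the terminal itself at (315,350). I'll check both choices in a close crop.

Run:
```python
from bench import arm
import cv2,numpy as np
im=arm.get_image("top"); c=im[180:292,192:386]
cv2.imwrite("pics/topc.png",cv2.resize(c,None,fx=4,fy=4,interpolation=cv2.INTER_CUBIC)[:,:,::-1])
im=arm.get_image("side"); c=im[135:300,225:350]
cv2.imwrite("pics/sidec.png",cv2.resize(c,None,fx=3.6,fy=3.6,interpolation=cv2.INTER_CUBIC)[:,:,::-1])
```

```text
(no output)
```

View pics/topc.png

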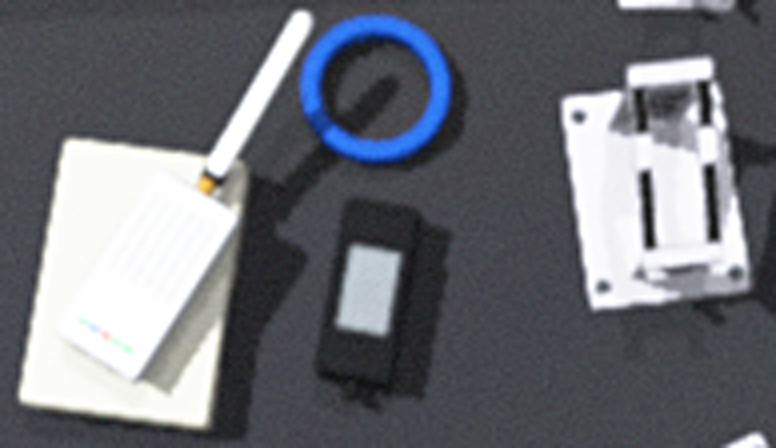

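View pics/sidec.png

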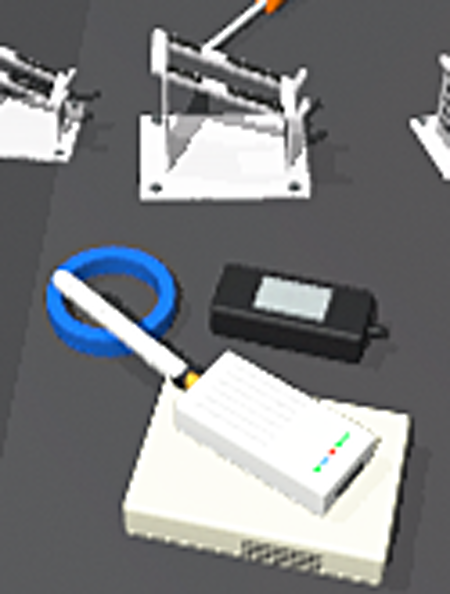

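The router (rear end with brass stub and antenna at upper right, lights at lower left) and the largest stand (565–750, 60–310) are both confirmed. Measuring them now.

```bash
cat > h.py <<'E'
from bench import arm
import numpy as np, cv2
from scipy.optimize import least_squares
from scipy.spatial.transform import Rotation as R
def proj(m,P):
    T=np.linalg.inv(m['pose']);p=np.atleast_2d(P)@T[:3,:3].T+T[:3,3]
    s=np.c_[p[:,0]/-p[:,2],-p[:,1]/-p[:,2]];s=s*(1+m['k1']*(s**2).sum(1,keepdims=True))
    K=m['intrinsics'];return np.c_[K[0,0]*s[:,0]+K[0,2],K[1,1]*s[:,1]+K[1,2]]
def ray(m,px):
    K=m['intrinsics'];d=((np.array(px)-[K[0,2],K[1,2]])/[K[0,0],K[1,1]]);s=d.copy()
    for _ in range(5): s=d/(1+m['k1']*(s@s))
    v=m['pose'][:3,:3]@np.array([s[0],-s[1],-1]);return m['pose'][:3,3],v
def onz(m,px,z):
    o,v=ray(m,px);return o+v*(z-o[2])/v[2]
def fit(obs,x0):  # obs: list of (model, px, fn(x)->P)
    f=lambda x:np.concatenate([proj(m,fn(x))[0]-px for m,px,fn in obs])
    r=least_squares(f,x0,loss='soft_l1');return r.x,np.abs(r.fun).max()
def Rz(a): return R.from_euler('z',a).as_matrix()
E
python3 - <<'E'
from h import *
t=arm.camera_model('top');s=arm.camera_model('side')
tp=lambda c:(np.array(c)+.5)/4-.5+[192,180]
sp=lambda c:(np.array(c)+.5)/3.6-.5+[225,135]
rt=[(158,170,58,29),(238,210,58,-29),(60,332,-58,29),(133,380,-58,-29)]
for u,v,x,y in rt: print('router',onz(t,tp((u,v)),60).round(1))
for c in[(562,99),(595,309),(749,288)]: print('stand',onz(t,tp(c),2).round(1))
mk=lambda l:(lambda x:np.array([x[0],x[1],x[3]])+Rz(x[2])@np.array(l,float))
obs=[(t,tp((u,v)),mk((x,y,28))) for u,v,x,y in rt]
obs+=[(s,sp(c),mk(l)) for c,l in[((228,352),(58,-29,28)),((175,400),(58,29,28)),((378,437),(-58,-29,28)),((323,490),(-58,29,28))]]
x,e=fit(obs,[400,120,-.5,32]);print('ROUTER',x.round(3),e)
ms=lambda l:(lambda x:np.array([x[0],x[1],0])+Rz(x[2])@np.array(l,float))
so=[(t,tp(c),ms(l)) for c,l in[((562,99),(67.5,50,4)),((595,309),(-67.5,50,0)),((749,288),(-67.5,-50,0))]]
so+=[(s,sp(c),ms(l)) for c,l in[((141,117),(67.5,-50,4)),((141,199),(67.5,50,0)),((310,196),(-67.5,50,0))]]
y,e=fit(so,[450,-150,0]);print('STAND',y.round(3),e)
# antenna: tip end at 114
an=lambda a:(lambda q:np.array([x[0],x[1],x[3]])+Rz(x[2]+q[1])@np.array([72+112*np.cos(q[0]),0,16+112*np.sin(q[0])]))
q,e=fit([(t,tp((304,13)),an(0)),(s,sp((60,273)),an(0))],[.1,0]);print('ANT',q,e)
for n,l in[('arm high',(54,0,111)),('seat',(-55,0,60))]: print(n,ms(l)(y).round(1),(proj(t,ms(l)(y))[0]-[192,180])*4)
E
```

```text
router [526.7 131.1  60. ]
router [501.8  82.7  60. ]
router [429.3 186.9  60. ]
router [400.7 143.3  60. ]
stand [ 584.8 -119.5    2. ]
stand [ 449.4 -135.6    2. ]
stand [ 461.9 -232.1    2. ]
ROUTER [464.226 136.835  -0.553  29.053] 1.9262228487309017
STAND [ 5.22699e+02 -1.75754e+02  1.23000e-01] 0.9369011719850562
ANT [0.29619021 0.00192442] 0.918092278269711
arm high [ 576.3 -169.1  111. ] [665.85513436  61.50845989]
seat [ 468.1 -182.5   60. ] [683.13318147 260.79193099]
```

```bash
cat >> h.py <<'E'
def Rtool(psi,tilt=0):
    # tool z down (tilt: forward along the stand/router x), tool y = y axis at yaw psi
    z=Rz(psi)@np.array([np.sin(tilt),0,-np.cos(tilt)]);y=Rz(psi)@np.array([0,1.,0]);return np.c_[np.cross(y,z),y,z]
def delta(tcp,Rt):
    s=arm.read_state();R0=R.from_quat(s['ee_rot']).as_matrix()
    print('clock',s['clock'],'pos',s['position'].round(1),'F',s['contact_force'].round(2),'w',round(s['gripper_width'],1),'j',s['joints'].round(2))
    print('travel',(R0.T@(np.array(tcp)-s['position'])).round(1),'dr',R.from_matrix(R0.T@Rt).as_rotvec().round(3))
E
python3 - <<'E'
from h import *
s=arm.read_state();R0=R.from_quat(s['ee_rot']).as_matrix();w=arm.camera_model('wrist')
print((R0.T@(w['pose'][:3,3]-s['position'])).round(1),(R0.T@w['pose'][:3,:3]).round(2),w['intrinsics'][0,0])
delta((450,-180,420),Rtool(.123))
E
```

```text
[82.3  0.4 30.1] [[-0.    0.95  0.32]
 [ 1.    0.    0.  ]
 [ 0.    0.32 -0.95]] 297.65442929091336
clock 0.2 pos [ 204.2 -590.6  404.1] F [ 0.25 -0.21  0.33] w 85.2 j [-0.98  0.39  0.01 -0.   -1.19 -0.26]
travel [-366.4  307.8  -15.6] dr [ 0.001 -0.     0.21 ]
```

>>> move_arm(
  fingers=[85,85,85,85,85,85,85,85,85,85],
  travel=[
    [-37,31,-2],
    [-74,62,-3],
    [-111,93,-5],
    [-148,124,-7],
    [-185,155,-8],
    [-222,186,-10],
    [-259,217,-12],
    [-296,248,-13],
    [-333,279,-15],
    [-366,308,-16],
  ],
  dr=[
    [0,0,0.02],
    [0,0,0.04],
    [0,0,0.06],
    [0,0,0.08],
    [0,0,0.1],
    [0,0,0.13],
    [0,0,0.15],
    [0,0,0.17],
    [0,0,0.19],
    [0,0,0.21],
  ],
)

```text
clock: 1.2
position: [450.1, -178.0, 421.0]
ee_rot: [-0.061, 0.998, -0.0, 0.0]
contact_force: [0.5, -0.2, 0.5]
gripper_width: 84.5
grasp_force: 0.0
```

>>> move_arm(
  fingers=[85,85],
  travel=[
    [0,0,0],
    [0,0,0],
  ],
  dr=[
    [0,0,0],
    [0,0,0],
  ],
)

```text
clock: 1.4
position: [449.8, -179.1, 420.5]
ee_rot: [-0.063, 0.998, 0.0, -0.0]
contact_force: [-0.7, -0.3, 0.2]
gripper_width: 84.9
grasp_force: 0.0
```

Run:
```python
from h import *
delta((450,-180,420),Rtool(.123))
m=arm.camera_model('wrist');im=arm.get_image('wrist');np.save('w1.npy',m['pose'])
cv2.imwrite('pics/w1.png',cv2.resize(im,None,fx=1.4,fy=1.4,interpolation=cv2.INTER_CUBIC)[:,:,::-1])
S=lambda l:np.array([522.7,-175.8,0])+Rz(.123)@np.array(l,float)
for l in[(-55,0,60),(-55,24,60),(-55,-24,60),(54,24,111),(54,-24,111),(67.5,50,4),(-67.5,50,4),(-67.5,-50,4),(67.5,-50,4)]: print(l,(proj(m,S(l))[0]*1.4).round())
delta((420,150,420),Rtool(-.553))
```

```text
clock 1.4 pos [ 449.8 -179.1  420.5] F [-0.73 -0.32  0.15] w 84.9 j [-0.04  0.13 -0.3  -0.   -1.14 -1.4 ]
travel [-0.1 -0.9  0.5] dr [ 0.    -0.001  0.002]
(-55, 0, 60) [381. 280.]
(-55, 24, 60) [410. 280.]
(-55, -24, 60) [352. 280.]
(54, 24, 111) [411. 429.]
(54, -24, 111) [351. 429.]
(67.5, 50, 4) [430. 376.]
(-67.5, 50, 4) [435. 250.]
(-67.5, -50, 4) [329. 250.]
(67.5, -50, 4) [335. 376.]
clock 1.45 pos [ 449.4 -179.9  420.5] F [-0.09 -0.26 -0.53] w 84.6 j [-0.04  0.13 -0.3  -0.   -1.14 -1.4 ]
travel [-11.5 331.    0.6] dr [-0.    -0.001  0.677]
```

View pics/w1.png

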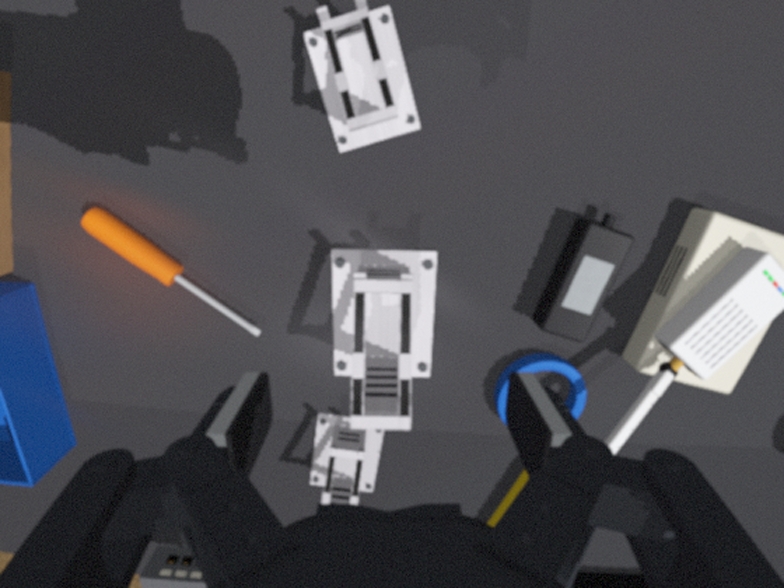

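The wrist view shows the stand's base corners at (332,249), (437,251) and (432,377), and its arms at 352–411, within about 2 px of prediction. So the stand pose is confirmed at (523,-175), yaw 0.12. Next is a look at the router.

>>> move_arm(
  fingers=[85,85,85,85,85,85,85,85,85,85],
  travel=[
    [-3,41,9],
    [-5,82,18],
    [-8,123,27],
    [-11,165,36],
    [-13,206,45],
    [-16,247,54],
    [-19,288,62],
    [-21,330,71],
    [-21,330,71],
    [-21,330,71],
  ],
  dr=[
    [0,0,0.08],
    [0,0,0.17],
    [0,0,0.25],
    [0,0,0.34],
    [0,0,0.42],
    [0,0,0.51],
    [0,0,0.59],
    [0,0,0.677],
    [0,0,0.677],
    [0,0,0.677],
  ],
)

```text
clock: 2.45
position: [430.0, 149.7, 349.4]
ee_rot: [0.273, 0.962, -0.001, -0.0]
contact_force: [-0.3, -0.1, -0.0]
gripper_width: 85.0
grasp_force: 0.0
```

Run:
```python
from h import *
m=arm.camera_model('wrist');im=arm.get_image('wrist');np.save('w2.npy',m['pose'])
cv2.imwrite('pics/w2.png',cv2.resize(im,None,fx=1.4,fy=1.4,interpolation=cv2.INTER_CUBIC)[:,:,::-1])
S=lambda l:np.array([464.2,136.8,32])+Rz(-.553)@np.array(l,float)
for l in[(58,29,28),(58,-29,28),(-58,29,28),(-58,-29,28),(-58,29,0),(-58,-29,0)]: print(l,(proj(m,S(l))[0]*1.4).round())
delta((464,136.8,155+53+60),Rtool(-.553))
```

```text
(58, 29, 28) [439. 408.]
(58, -29, 28) [359. 408.]
(-58, 29, 28) [446. 252.]
(-58, -29, 28) [354. 252.]
(-58, 29, 0) [440. 243.]
(-58, -29, 0) [358. 243.]
clock 2.5 pos [430.  149.1 349.6] F [-1.02 -0.78 -0.61] w 85.0 j [ 0.69  0.15 -0.47  0.   -0.95 -2.82]
travel [-35.4   7.5  81.6] dr [-0.001 -0.    -0.002]
```

View pics/w2.png

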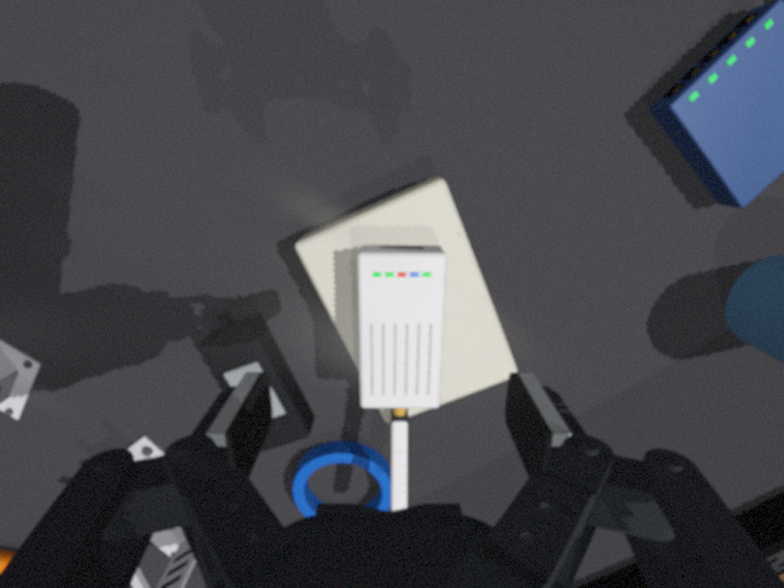

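The wrist view shows the router's top corners at (358,253), (446,253), (437,408) and (361,408), matching prediction within about 3 px, and it lies square to the fingers. Descending now.

>>> move_arm(
  fingers=[85,85,85,85,85,85,85,85,85],
  travel=[
    [-18,4,40],
    [-36,8,80],
    [-36,8,95],
    [-36,8,110],
    [-36,8,122],
    [-36,8,132],
    [-36,8,141],
    [-36,8,141],
    [-36,8,141],
  ],
  dr=[
    [0,0,0],
    [0,0,0],
    [0,0,0],
    [0,0,0],
    [0,0,0],
    [0,0,0],
    [0,0,0],
    [0,0,0],
    [0,0,0],
  ],
)

```text
clock: 3.4
position: [465.0, 137.7, 209.0]
ee_rot: [0.274, 0.962, 0.0, 0.0]
contact_force: [-1.0, -0.1, -0.2]
gripper_width: 85.2
grasp_force: 0.0
```

>>> move_arm(
  fingers=[65,58,50,45,45,45,45,45,45,45],
  travel=[
    [0,0,0],
    [0,0,0],
    [0,0,0],
    [0,0,0],
    [0,0,0],
    [0,0,0],
    [0,0,0],
    [0,0,0],
    [0,0,0],
    [0,0,0],
  ],
  dr=[
    [0,0,0],
    [0,0,0],
    [0,0,0],
    [0,0,0],
    [0,0,0],
    [0,0,0],
    [0,0,0],
    [0,0,0],
    [0,0,0],
    [0,0,0],
  ],
)

```text
clock: 4.4
position: [464.8, 138.1, 209.6]
ee_rot: [0.273, 0.962, 0.0, 0.0]
contact_force: [-0.7, 0.2, 6.2]
gripper_width: 56.9
grasp_force: 66.4
```

>>> move_arm(
  fingers=[45,45,45,45,45,45,45,45],
  travel=[
    [0,0,-6],
    [0,0,-20],
    [0,0,-40],
    [0,0,-65],
    [0,0,-95],
    [0,0,-120],
    [0,0,-130],
    [0,0,-130],
  ],
  dr=[
    [0,0,0],
    [0,0,0],
    [0,0,0],
    [0,0,0],
    [0,0,0],
    [0,0,0],
    [0,0,0],
    [0,0,0],
  ],
)

```text
clock: 5.2
position: [464.6, 138.0, 339.5]
ee_rot: [0.274, 0.962, 0.001, 0.001]
contact_force: [0.0, -0.1, -3.6]
gripper_width: 56.7
grasp_force: 65.4
```

Run:
```python
from h import *
delta((464,136,339),Rtool(-.553))
th=.436;yaw=.123
seat=np.array([522.7,-175.3,0])+Rz(yaw)@np.array([-55,0,60.])
Q=Rtool(yaw,th);ux=-Q[:,0];uz=-Q[:,2];print(ux,uz)
# at grasp: tcp was (464.8,138,209.6), router centre (464.2,136.8), underside z=32
d=209.6-32
off=Rz(.553)@np.array([464.8-464.2,138-136.8,0]);print('tcp off in router',off)
tcp=lambda up,h:seat+ux*(58+up+off[0])+uz*(d+h)
for up,h in[(15,60),(15,10),(15,0),(0,0)]: print(up,h,tcp(up,h).round(1))
delta(tcp(15,60),Q)
m=arm.camera_model('side');im=arm.get_image('side');print(proj(m,[464,137,160])[0])
cv2.imwrite('pics/s1.png',cv2.resize(im[90:260,200:420],None,fx=3.5,fy=3.5,interpolation=cv2.INTER_CUBIC)[:,:,::-1])
```

```text
clock 5.2 pos [464.6 138.  339.5] F [ 0.03 -0.06 -3.63] w 56.7 j [ 0.62  0.21 -0.42 -0.   -0.94 -2.75]
travel [-0.5 -2.   0.5] dr [ 0.002  0.001 -0.001]
[0.89959999 0.11121221 0.42231706] [-0.41912647 -0.05181412  0.90644818]
tcp off in router [-0.11971936  1.33628862  0.        ]
15 60 [ 434.1 -186.3  306.2]
15 10 [ 455.1 -183.7  260.8]
15 0 [ 459.2 -183.1  251.8]
0 0 [ 445.7 -184.8  245.4]
clock 5.2 pos [464.6 138.  339.5] F [ 0.03 -0.06 -3.63] w 56.7 j [ 0.62  0.21 -0.42 -0.   -0.94 -2.75]
travel [-144.7 -291.8   32.7] dr [-0.145 -0.418 -0.667]
[302.54492251 220.08401564]
```

View pics/s1.png

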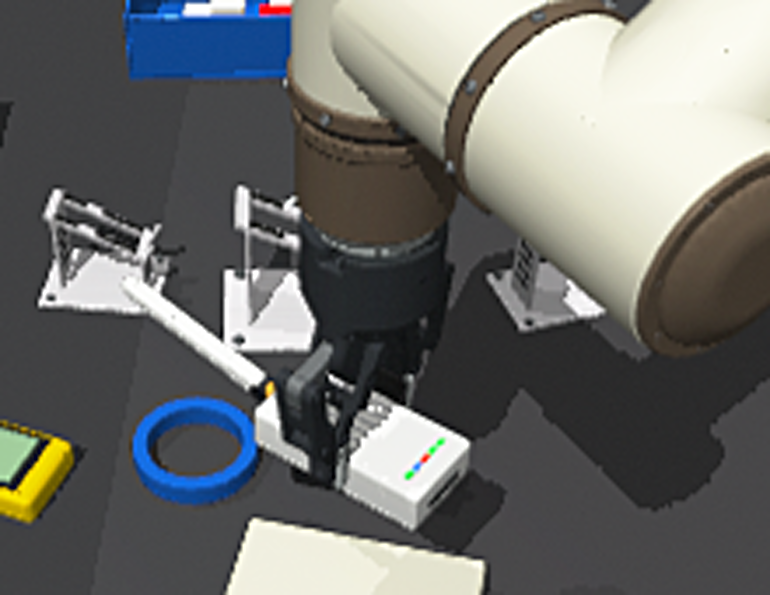

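The side view shows the router held level between the pads, clear of the terminal. I'll carry it over the stand and tilt it.

>>> move_arm(
  fingers=[45,45,45,45,45,45,45,45,45,45],
  travel=[
    [-10,-20,0],
    [-29,-58,2],
    [-48,-97,5],
    [-67,-136,10],
    [-87,-175,15],
    [-106,-214,20],
    [-125,-253,26],
    [-140,-282,31],
    [-145,-292,33],
    [-145,-292,33],
  ],
  dr=[
    [-0.01,-0.03,-0.05],
    [-0.03,-0.08,-0.13],
    [-0.05,-0.14,-0.22],
    [-0.07,-0.2,-0.32],
    [-0.09,-0.26,-0.41],
    [-0.11,-0.32,-0.5],
    [-0.13,-0.37,-0.59],
    [-0.14,-0.41,-0.65],
    [-0.145,-0.418,-0.667],
    [-0.145,-0.418,-0.667],
  ],
)

```text
clock: 6.25
position: [433.3, -189.0, 303.1]
ee_rot: [-0.058, 0.975, 0.012, 0.213]
contact_force: [-0.1, -0.1, -2.6]
gripper_width: 56.3
grasp_force: 65.6
```

```bash
cat > t.py <<'E'
from h import *
import sys
th=.436;yaw=.123
seat=np.array([522.7,-175.3,0])+Rz(yaw)@np.array([-55,0,60.])
Q=Rtool(yaw,th);ux=-Q[:,0];uz=-Q[:,2]
tcp=lambda up,h:seat+ux*(58+up)+uz*(177.6+h)
up,h=map(float,sys.argv[1:3]);delta(tcp(up,h),Q)
E
python3 t.py 15 8
python3 - <<'E'
from h import *
m=arm.camera_model('top');im=arm.get_image('top')
cv2.imwrite('pics/a1.png',cv2.resize(im[150:290,280:430],None,fx=4,fy=4,interpolation=cv2.INTER_CUBIC)[:,:,::-1])
E
```

```text
clock 6.25 pos [ 433.3 -189.   303.1] F [-0.11 -0.11 -2.6 ] w 56.3 j [-0.1   0.18 -0.53 -0.21 -0.45 -1.18]
travel [-2.8  2.7 49.7] dr [-0.002 -0.007 -0.004]
```

>>> move_arm(
  fingers=[45,45,45,45,45],
  travel=[
    [-3,2,15],
    [-3,2,30],
    [-3,2,42],
    [-3,2,48],
    [-3,2,48],
  ],
  dr=[
    [0,-0.007,0],
    [0,-0.007,0],
    [0,-0.007,0],
    [0,-0.007,0],
    [0,-0.007,0],
  ],
)

```text
clock: 6.8
position: [457.0, -181.5, 262.0]
ee_rot: [-0.061, 0.974, 0.013, 0.217]
contact_force: [-0.1, -0.2, -3.7]
gripper_width: 56.9
grasp_force: 65.6
```

```bash
python3 t.py 15 0
python3 - <<'E'
from h import *
im=arm.get_image('side')
cv2.imwrite('pics/s2.png',cv2.resize(im[95:215,235:365],None,fx=4.9,fy=4.9,interpolation=cv2.INTER_CUBIC)[:,:,::-1])
E
```

```text
clock 6.8 pos [ 457.  -181.5  262. ] F [-0.06 -0.19 -3.66] w 56.9 j [-0.08  0.27 -0.53 -0.25 -0.35 -1.15]
travel [ 2.4 -1.9 10.1] dr [-0.001  0.002  0.001]
```

View pics/s2.png

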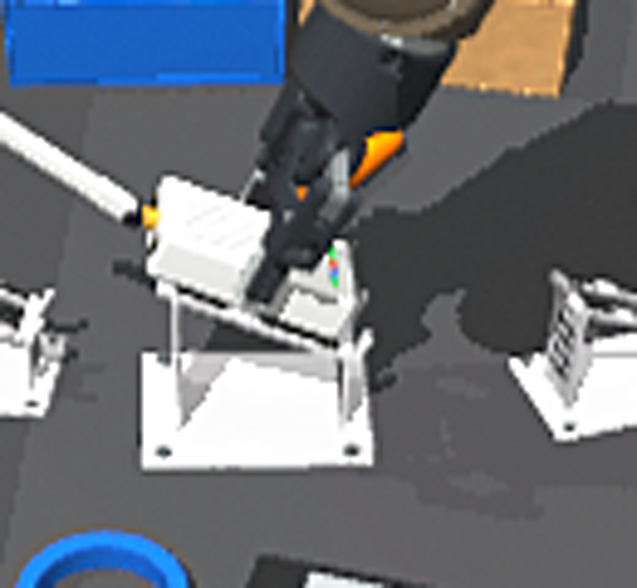

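The side view shows the router parallel to the arms and a few mm above them, its front just upslope of the tab. Lowering until contact.

>>> move_arm(
  fingers=[45,45,45,45],
  travel=[
    [1,-1,3],
    [2,-2,5],
    [2,-2,7],
    [2,-2,7],
  ],
  dr=[
    [0,0,0],
    [0,0,0],
    [0,0,0],
    [0,0,0],
  ],
)

```text
clock: 7.25
position: [458.3, -183.9, 256.2]
ee_rot: [-0.06, 0.974, 0.012, 0.218]
contact_force: [-0.8, 0.3, -3.8]
gripper_width: 56.6
grasp_force: 65.6
```

>>> move_arm(
  fingers=[45,45,45],
  travel=[
    [0,0,1.5],
    [0,0,3],
    [0,0,3],
  ],
  dr=[
    [0,0,0],
    [0,0,0],
    [0,0,0],
  ],
)

```text
clock: 7.55
position: [459.6, -183.6, 253.4]
ee_rot: [-0.06, 0.974, 0.012, 0.218]
contact_force: [-0.6, 0.1, -2.9]
gripper_width: 56.8
grasp_force: 65.6
```

>>> move_arm(
  fingers=[45,45],
  travel=[
    [0,0,1.5],
    [0,0,1.5],
  ],
  dr=[
    [0,0,0],
    [0,0,0],
  ],
)

```text
clock: 7.75
position: [460.2, -183.6, 252.4]
ee_rot: [-0.06, 0.974, 0.012, 0.219]
contact_force: [-0.7, 0.5, -1.3]
gripper_width: 56.8
grasp_force: 65.9
```

>>> move_arm(
  fingers=[45,45],
  travel=[
    [0,0,1.5],
    [0,0,1.5],
  ],
  dr=[
    [0,0,0],
    [0,0,0],
  ],
)

```text
clock: 7.95
position: [460.2, -183.6, 252.3]
ee_rot: [-0.06, 0.974, 0.012, 0.219]
contact_force: [-8.4, 2.0, 9.6]
gripper_width: 56.7
grasp_force: 67.4
```

Contact with the arms. I'll ease off slightly and slide downhill (tool +x).

>>> move_arm(
  fingers=[45,45,45,45],
  travel=[
    [1,0,-1.2],
    [4,0,-1.2],
    [8,0,-1.2],
    [10,0,-1.2],
  ],
  dr=[
    [0,0,0],
    [0,0,0],
    [0,0,0],
    [0,0,0],
  ],
)

```text
clock: 8.35
position: [452.4, -184.9, 248.7]
ee_rot: [-0.061, 0.973, 0.012, 0.221]
contact_force: [1.6, 0.3, 4.4]
gripper_width: 56.9
grasp_force: 66.4
```

>>> move_arm(
  fingers=[45,45,45],
  travel=[
    [1,0,0],
    [2,0,0],
    [2,0,0],
  ],
  dr=[
    [0,0,0],
    [0,0,0],
    [0,0,0],
  ],
)

```text
clock: 8.65
position: [450.5, -185.2, 247.7]
ee_rot: [-0.061, 0.973, 0.012, 0.22]
contact_force: [0.9, 0.2, 5.7]
gripper_width: 56.8
grasp_force: 66.6
```

>>> move_arm(
  fingers=[45,45],
  travel=[
    [1.5,0,0],
    [1.5,0,0],
  ],
  dr=[
    [0,0,0],
    [0,0,0],
  ],
)

```text
clock: 8.85
position: [449.2, -185.3, 247.1]
ee_rot: [-0.061, 0.973, 0.012, 0.22]
contact_force: [0.9, 0.3, 6.9]
gripper_width: 56.6
grasp_force: 66.7
```

>>> move_arm(
  fingers=[45,45],
  travel=[
    [1.5,0,-0.3],
    [1.5,0,-0.3],
  ],
  dr=[
    [0,0,0],
    [0,0,0],
  ],
)

```text
clock: 9.05
position: [446.9, -185.4, 246.0]
ee_rot: [-0.06, 0.974, 0.012, 0.219]
contact_force: [1.4, 0.7, 4.8]
gripper_width: 56.7
grasp_force: 66.7
```

>>> move_arm(
  fingers=[45,45],
  travel=[
    [1.5,0,0],
    [1.5,0,0],
  ],
  dr=[
    [0,0,0],
    [0,0,0],
  ],
)

```text
clock: 9.25
position: [445.7, -185.5, 245.5]
ee_rot: [-0.06, 0.974, 0.012, 0.219]
contact_force: [1.1, 0.2, 5.0]
gripper_width: 56.8
grasp_force: 66.6
```

>>> move_arm(
  fingers=[45,45],
  travel=[
    [1.2,0,0],
    [1.2,0,0],
  ],
  dr=[
    [0,0,0],
    [0,0,0],
  ],
)

```text
clock: 9.45
position: [444.8, -185.7, 245.0]
ee_rot: [-0.06, 0.974, 0.012, 0.219]
contact_force: [1.6, 0.1, 4.0]
gripper_width: 56.5
grasp_force: 66.5
```

>>> move_arm(
  fingers=[45,45],
  travel=[
    [1.2,0,0],
    [1.2,0,0],
  ],
  dr=[
    [0,0,0],
    [0,0,0],
  ],
)

```text
clock: 9.65
position: [444.4, -185.7, 244.9]
ee_rot: [-0.06, 0.973, 0.012, 0.22]
contact_force: [2.4, 1.6, 5.6]
gripper_width: 56.8
grasp_force: 66.4
```

>>> move_arm(
  fingers=[45,45],
  travel=[
    [1.2,0,0],
    [1.2,0,0],
  ],
  dr=[
    [0,0,0],
    [0,0,0],
  ],
)

```text
clock: 9.85
position: [444.0, -185.8, 244.9]
ee_rot: [-0.06, 0.973, 0.012, 0.221]
contact_force: [4.8, 1.8, 5.4]
gripper_width: 56.7
grasp_force: 66.4
```

>>> move_arm(
  fingers=[45,45],
  travel=[
    [1.2,0,0],
    [1.2,0,0],
  ],
  dr=[
    [0,0,0],
    [0,0,0],
  ],
)

```text
clock: 10.05
position: [443.6, -185.8, 244.8]
ee_rot: [-0.06, 0.973, 0.012, 0.222]
contact_force: [6.9, 3.6, 6.1]
gripper_width: 56.8
grasp_force: 66.4
```

The along-slope force is rising, so the front is on the tabs. Releasing and backing off.

>>> move_arm(
  fingers=[58,62,68,75,82,85,85,85],
  travel=[
    [-1,0,0],
    [-1,0,0],
    [-1,0,0],
    [-1,0,0],
    [-1,0,0],
    [-1,0,0],
    [-1,0,0],
    [-1,0,0],
  ],
  dr=[
    [0,0,0],
    [0,0,0],
    [0,0,0],
    [0,0,0],
    [0,0,0],
    [0,0,0],
    [0,0,0],
    [0,0,0],
  ],
)

```text
clock: 10.85
position: [441.9, -185.9, 243.5]
ee_rot: [-0.06, 0.974, 0.012, 0.218]
contact_force: [-0.3, -0.0, 0.4]
gripper_width: 85.2
grasp_force: 0.0
```

>>> move_arm(
  fingers=[85,85,85,85,85,85,85,85],
  travel=[
    [0,0,-8],
    [0,0,-25],
    [0,0,-45],
    [0,0,-75],
    [0,0,-110],
    [0,0,-140],
    [0,0,-150],
    [0,0,-150],
  ],
  dr=[
    [0,0,0],
    [0,0,0],
    [0,0,0],
    [0,0,0],
    [0,0,0],
    [0,0,0],
    [0,0,0],
    [0,0,0],
  ],
)

```text
clock: 11.65
position: [377.8, -193.5, 380.8]
ee_rot: [-0.06, 0.973, 0.012, 0.22]
contact_force: [0.5, 0.5, 0.3]
gripper_width: 85.0
grasp_force: 0.0
```

Run:
```python
from h import *
s=arm.read_state();print(s['clock'],s['position'],s['joints'].round(2))
a=arm.get_image('side')[75:215,225:365];m=arm.camera_model('wrist');np.save('w3.npy',m['pose']);b=arm.get_image('wrist')
a=cv2.resize(a,(560,560),interpolation=cv2.INTER_CUBIC)
cv2.imwrite('pics/s3.png',a[:,:,::-1]);cv2.imwrite('pics/w3.png',cv2.resize(b,None,fx=1.4,fy=1.4,interpolation=cv2.INTER_CUBIC)[:,:,::-1])
```

```text
11.65 [ 377.81782633 -193.48638376  380.76532958] [-0.13 -0.01 -0.53 -0.18 -0.63 -1.2 ]
```

View pics/s3.png

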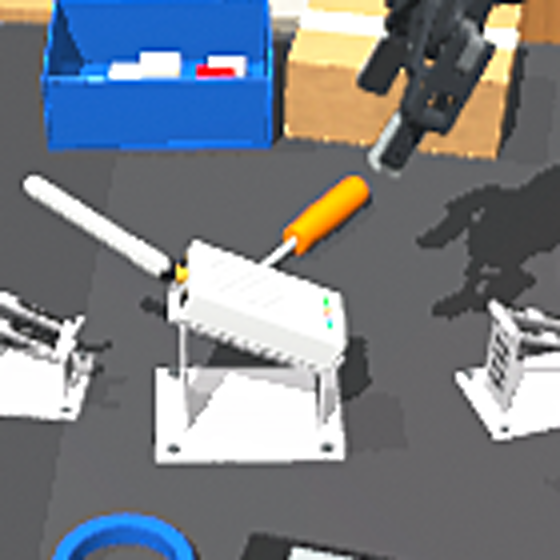

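The side view shows the router flat on the arms with its front at the tabs, at (335,340), and its antenna rising to (35,185). Next I'll raise the antenna with the far finger, tool vertical and fingers straddling it along the stand's x.

```bash
cat > a.py <<'E'
from h import *
import sys
c,z=map(float,sys.argv[1:3]);yaw=.123
seat=np.array([522.7,-175.3,0])+Rz(yaw)@np.array([-55,0,60.])
Q=Rtool(yaw,.436);H=seat-Q[:,0]*130-Q[:,2]*16
print('hinge',H.round(1));p=H+Rz(yaw)@np.array([c,0,0]);p[2]=z
delta(p,Rtool(yaw+np.pi/2))
E
python3 a.py 65 420
```

```text
hinge [ 578.4 -168.4  129.4]
clock 11.75 pos [ 378.2 -193.3  378.3] F [-0.33  0.35 -0.78] w 85.0 j [-0.13 -0.01 -0.53 -0.18 -0.63 -1.2 ]
travel [-2.591e+02  2.000e-01  7.590e+01] dr [-0.346  0.344 -1.543]
```

>>> move_arm(
  fingers=[80,80,80,80,80,80,80,80,80,80],
  travel=[
    [-26,0,8],
    [-52,0,15],
    [-78,0,23],
    [-104,0,30],
    [-130,0,38],
    [-155,0,46],
    [-181,0,53],
    [-207,0,61],
    [-233,0,68],
    [-259,0,76],
  ],
  dr=[
    [-0.03,0.03,-0.135],
    [-0.06,0.06,-0.27],
    [-0.09,0.09,-0.405],
    [-0.12,0.12,-0.54],
    [-0.15,0.15,-0.675],
    [-0.18,0.18,-0.81],
    [-0.21,0.21,-0.945],
    [-0.24,0.24,-1.08],
    [-0.27,0.27,-1.215],
    [-0.3,0.3,-1.35],
  ],
)

```text
clock: 12.75
position: [644.8, -160.2, 418.0]
ee_rot: [-0.684, 0.729, 0.002, 0.029]
contact_force: [0.2, -0.0, 0.8]
gripper_width: 80.1
grasp_force: 0.0
```

```bash
python3 a.py 65 420
```

```text
hinge [ 578.4 -168.4  129.4]
clock 12.75 pos [ 644.8 -160.2  418. ] F [ 0.17 -0.03  0.8 ] w 80.1 j [-0.01  0.44  0.14 -0.04 -1.24 -0.04]
travel [ 0.2  1.9 -2.1] dr [-0.041  0.041 -0.188]
```

>>> move_arm(
  fingers=[80,80,80,80],
  travel=[
    [0,2,-2],
    [0,2,-2],
    [0,2,-2],
    [0,2,-2],
  ],
  dr=[
    [-0.02,0.02,-0.1],
    [-0.041,0.041,-0.188],
    [-0.041,0.041,-0.188],
    [-0.041,0.041,-0.188],
  ],
)

```text
clock: 13.15
position: [641.4, -160.3, 420.6]
ee_rot: [0.747, -0.665, 0.001, -0.001]
contact_force: [0.5, 0.0, 0.5]
gripper_width: 79.7
grasp_force: 0.0
```

```bash
python3 a.py 65 334
```

```text
hinge [ 578.4 -168.4  129.4]
clock 13.15 pos [ 641.4 -160.3  420.6] F [0.53 0.05 0.49] w 79.7 j [-0.    0.44  0.13 -0.   -1.26  0.12]
travel [ 0.4 -1.2 86.6] dr [-0.003  0.001 -0.007]
```

>>> move_arm(
  fingers=[80,80,80,80,80,80],
  travel=[
    [0,-2,20],
    [0,-2,40],
    [0,-2,60],
    [0,-2,78],
    [0,-2,86],
    [0,-2,86],
  ],
  dr=[
    [0,0,0],
    [0,0,0],
    [0,0,0],
    [0,0,0],
    [0,0,0],
    [0,0,0],
  ],
)

```text
clock: 13.75
position: [643.2, -160.3, 335.3]
ee_rot: [0.747, -0.665, 0.001, -0.001]
contact_force: [-0.0, -0.4, 0.9]
gripper_width: 79.9
grasp_force: 0.0
```

>>> move_arm(
  fingers=[80,80,80,80,80,80,80,80,80,80],
  travel=[
    [0,7,0],
    [0,15,0],
    [0,23,0],
    [0,31,0],
    [0,39,0],
    [0,47,0],
    [0,55,0],
    [0,63,0],
    [0,70,0],
    [0,76,0],
  ],
  dr=[
    [0,0,0],
    [0,0,0],
    [0,0,0],
    [0,0,0],
    [0,0,0],
    [0,0,0],
    [0,0,0],
    [0,0,0],
    [0,0,0],
    [0,0,0],
  ],
)

```text
clock: 14.75
position: [568.6, -169.4, 340.4]
ee_rot: [0.748, -0.664, 0.006, -0.005]
contact_force: [2.3, -1.4, 4.1]
gripper_width: 80.1
grasp_force: 1.2
```

```bash
python3 a.py -34 354
python3 - <<'E'
from h import *
cv2.imwrite('pics/s4.png',cv2.resize(arm.get_image('side')[75:215,225:365],(560,560),interpolation=cv2.INTER_CUBIC)[:,:,::-1])
E
```

```text
hinge [ 578.4 -168.4  129.4]
clock 14.75 pos [ 568.6 -169.4  340.4] F [ 2.26 -1.35  4.13] w 80.1 j [-0.02  0.38 -0.17  0.   -1.    0.13]
travel [  0.4  24.  -13.9] dr [-0.015 -0.003 -0.004]
```

>>> move_arm(
  fingers=[80,80,80,80],
  travel=[
    [0,-2,-8],
    [0,-2,-16],
    [0,-2,-20],
    [0,-2,-20],
  ],
  dr=[
    [0,0,0],
    [0,0,0],
    [0,0,0],
    [0,0,0],
  ],
)

```text
clock: 15.2
position: [569.6, -169.0, 356.9]
ee_rot: [0.747, -0.664, 0.002, -0.002]
contact_force: [0.1, 0.1, -0.1]
gripper_width: 80.0
grasp_force: 0.0
```

```bash
python3 a.py -34 354
python3 - <<'E'
from h import *
im=arm.get_image('side')[75:215,225:365]
cv2.imwrite('pics/s5.png',cv2.resize(im,(560,560),interpolation=cv2.INTER_CUBIC)[:,:,::-1])
E
```

```text
hinge [ 578.4 -168.4  129.4]
clock 15.2 pos [ 569.6 -169.   356.9] F [ 0.12  0.06 -0.15] w 80.0 j [-0.02  0.37 -0.14 -0.   -1.05  0.13]
travel [ 0.6 25.3  2.7] dr [-0.006 -0.    -0.005]
```

>>> move_arm(
  fingers=[80,80,80,80,80,80],
  travel=[
    [0,6,0],
    [0,12,0],
    [0,18,0],
    [0,23,0],
    [0,26,0],
    [0,26,0],
  ],
  dr=[
    [0,0,0],
    [0,0,0],
    [0,0,0],
    [0,0,0],
    [0,0,0],
    [0,0,0],
  ],
)

```text
clock: 15.85
position: [543.4, -172.1, 356.4]
ee_rot: [0.747, -0.664, 0.002, -0.002]
contact_force: [0.2, -0.2, -0.8]
gripper_width: 80.0
grasp_force: 0.0
```

>>> move_arm(
  fingers=[80,80,80,80,80,80,80,80],
  travel=[
    [0,0,0],
    [0,-6,0],
    [0,-20,0],
    [0,-30,-10],
    [0,-30,-50],
    [0,-30,-90],
    [0,-30,-100],
    [0,-30,-100],
  ],
  dr=[
    [0,0,0],
    [0,0,0],
    [0,0,0],
    [0,0,0],
    [0,0,0],
    [0,0,0],
    [0,0,0],
    [0,0,0],
  ],
)

```text
clock: 16.65
position: [573.7, -168.5, 458.7]
ee_rot: [0.748, -0.664, 0.004, -0.004]
contact_force: [0.4, 0.0, -0.8]
gripper_width: 80.1
grasp_force: 0.0
```

```bash
python3 a.py -34 457
python3 - <<'E'
from h import *
t=arm.camera_model('top');s=arm.camera_model('side')
A=arm.get_image('side')[55:195,225:365];B=arm.get_image('top')[165:285,290:410]
A=cv2.resize(A,(560,560),interpolation=cv2.INTER_CUBIC)
B=cv2.copyMakeBorder(B,0,0,0,0,0);B=cv2.resize(B,(240,240),interpolation=cv2.INTER_CUBIC)
I=np.zeros((560,800,3),np.uint8);I[:,:560]=A;I[:240,560:]=B
W=cv2.resize(arm.get_image('wrist'),(240,180));I[260:440,560:]=W
cv2.imwrite('pics/f.png',I[:,:,::-1])
H=np.array([578.4,-168.4,129.4])
for z in(0,60,114): print(z,(proj(s,H+[0,0,z])[0]-[225,55])*4,(proj(t,H+[0,0,z])[0]-[290,165])*2+[560,0])
seat=np.array([468.1,-182,60.]);u=Rtool(.123,.436)
for x in(-58,58):
  for y in (29,): print(x,y,[(proj(s,seat-u[:,0]*(x+58)+u[:,1]*y-u[:,2]*h)[0]-[225,55])*4 for h in(0,28)])
E
```

```text
hinge [ 578.4 -168.4  129.4]
clock 16.65 pos [ 573.7 -168.5  458.7] F [ 0.38  0.03 -0.82] w 80.1 j [-0.02  0.3   0.03 -0.   -1.28  0.13]
travel [ 0.6 29.4  1.4] dr [-0.011 -0.001 -0.005]
0 [165.04438658 348.26154923] [698.74152256  54.4351702 ]
60 [162.65026797 272.38077156] [707.6639236   38.35179584]
114 [160.31611457 198.40952019] [716.63946811  22.16872963]
-58 29 [array([327.71875332, 452.09813925]), array([346.82200844, 423.03480382])]
58 29 [array([174.80220829, 398.79607609]), array([191.87346253, 367.82853554])]
```

View pics/f.png

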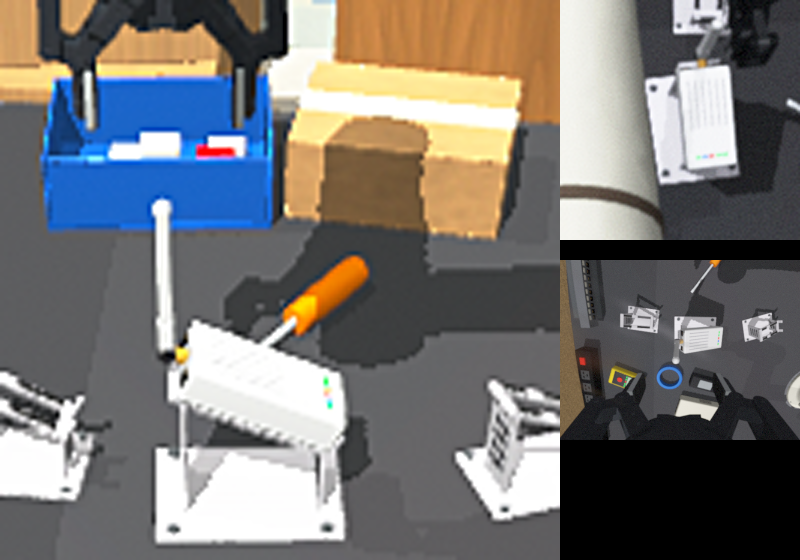

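The final view shows the antenna upright, from hinge (166,350) to tip (162,200), against (165,348) to (160,198) predicted for vertical. The router sits flat at the tabs where the contact stall was felt, and the arm is clear. Handing in.

```bash
python3 -c "
from bench import arm
print(arm.job_done())"
```

```text
the job is handed in; nothing more can be done
None
```

I placed the router on the largest stand, front end against both tabs with the antenna standing upright, and handed the job in at about 17 s; the hand-in call returned no verdict.

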